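# Fit the vise handle and tighten the vise

### The job

The bench vise has lost its handle: lift the red-gripped handle bar level out of its wooden rack (one end is heavy, so it is best held near its balance point) and push its thin steel end down through the slanting eye of the vise's screw head, from the upper mouth, until its shoulder is fully home against the head. Only then push the handle down until the screw comes up tight against its stop, with the handle about level, and leave it there. Do not drop the handle on the bench, and leave the mug, wrench, jar and wood offcut where they are.

Things in the scene. Friction and masses are not known exactly. Their poses are not given: they have to be found in the camera images.
- bar: loose handle bar, 200 mm, round: thin steel rod end 12 mm dia x 85 mm (4 mm tapered tip), red grip 20 mm dia x 85 mm, dark knob 32 mm dia x 30 mm. Origin on its axis 100 mm from the tip, +x along the axis to the knob. Weighs 0.21 to 0.34 kg; balance point 104 to 139 mm from the tip, unmarked: a trial lift shows it. Starts level in the rack, axis 60 mm above the bench.
- knob: the bar's dark steel knob, fixed to it; origin on the bar's axis at the grip's end (bar x = +70 mm), axes as the bar. Its weight differs from one bar to the next (0.04 to 0.16 kg), which moves the balance point between bar x = +4 and +39 mm, always under the red grip
- bar_tip (a point): centre of the tip of the thin rod end (bar x = -100 mm); axes as the bar
- bar_shoulder (a point): centre of the shoulder, where the 12 mm rod meets the 20 mm grip (bar x = -15 mm); axes as the bar
- rack: fixed wooden rack: board 200 x 80 x 12 mm with two V rests, 10 mm thick, up to about 67 mm above the bench, at rack x = -85 mm (under the rod) and +52 mm (under the grip). Between them the bar hangs free, so fingers can close round it from above. Origin under the board's middle, +x as the bar's; the bar's origin starts over it within 4 mm along x
- vise: fixed dark grey bench vise on an orange base, metal sheet in its jaws. Origin on the bench below the eye; +y runs from the screw head back along the vise: body y = 80 to 365 mm, 115 mm wide in x (150 at the wooden soft jaw), jaws to 255 mm and sheet to 290 mm above the bench. The 22 mm thick screw sticks out of it to the screw head at y = 0
- eye (a point): centre of the eye, 150 mm above the bench: through hole 15 mm dia, 3 mm chamfer at the upper mouth, in the steel screw head (34 mm along the hole, 38 mm square across). +x along the hole, up out of the upper mouth, on the side away from the robot, to its right; +y along the screw into the vise. Bar home: shoulder at x = +17 mm, tip at -68 mm, out of the far side
- screw (a joint): turn of the vise screw (rad) about its level axis. The hole rises pi/4 minus this above level to its upper mouth. Starts at 0.15 to 0.40 (36 to 22 degrees up), grows as the handle is pushed down, tight at its stop at 0.70 (hole 5 degrees up; the bar, with about 7 degrees of play in the hole, then lies about level). Takes 0.6 N m; stays where left, with the bar too
- mug: dark red mug, 80 mm diameter, 95 mm tall, handle at its +y; origin at its underside. Leave alone
- wrench: steel wrench 170 mm long lying on the bench along its x; origin at the middle of its underside. Leave alone
- jar: copper-coloured jar with red cap, 60 mm diameter, 75 mm tall; origin at its underside. Leave alone
- offcut: plywood offcut 90 x 45 x 35 mm; origin at its underside. Leave alone
Not all that is in view belongs to the job. What is shaped like the bar but turquoise is not meant.

How it is judged:
By the outcome, as a careful person would: the job done as asked, in the order asked, and still so for the second after the job is handed in, with the robot touching nothing.
It also fails if it takes over 61 s, if anything falls off the work surface, if the arm or the gripper's body presses on something with over 40 N, if the wrist force passes 120 N, or if a joint passes its speed limit or range.

### The arm

A 6-joint arm with a two-finger parallel gripper is mounted at the origin on the work surface. World frame = base frame: x ahead of the robot, y to its left, z up, the work surface at z = 0. Lengths are in m, angles in rad, forces in N, time in s.
With the tool pointing down it reaches from about 0.375 to 0.9 m from the base axis. Payload 3.1 kg.
Tool frame: the origin (TCP) lies midway between the tips of the shut fingers; the grasp point (between the pads) lies robot.grip_depth behind it (robot.grip_depth is the distance from the TCP to the grasp point, in m); z points along the fingers, y is the line along which they close (so a half turn about z gives the same grasp; the last joint's range is limited). The gripper opens to 87 mm and grips with 3 to 60 N. Pads are 19 mm wide; open, the fingers measure 117 mm over their backs; the gripper's body (75 mm by 190 mm) begins 51 mm behind the grasp point.
Start: joints at [1.149, 0.527, 1.433, -0, 1.181, -0.178], TCP at [0.151, 0.607, 0.223] pointing down, gripper open.
Joint ranges: [-3.08, 3.08], [-0.75, 2.2], [0.22, 2.44], [-1.43, 4.57], [0, 2.65], [-2.85, 2.85]. Speed limits (rad/s): [2.79, 2.79, 3.14, 3.14, 3.14, 3.14].

### API

Orientations are given as a unit quaternion [x, y, z, w].
In Python, from rig import robot gives the robot as it stands.
- The arm moves only by the tool creep_tool, called after "Call:" in YAML: its name, and indented under it one key for each argument. Schema: {"type":"object","properties":{"ticks":{"type":"string"},"aperture":{"type":"number"},"force":{"type":"number"},"only":{"type":"string"},"quiet":{"type":"boolean"},"lines":{"type":"string"}},"required":["ticks"],"additionalProperties":false}. ticks is a string of 1 to 20 rows, parted by a bar, with the numbers parted by spaces; each row has 4 numbers: dx, dy, dz in m, then a turn about the tool's z in rad; each row shifts and turns the commanded pose from where the row before left it, along the tool's axes as they then stand; what a row does not reach is not made up. A row lasts 1/12 s, in which the tool goes at most 0.0417 m and 0.125 rad, less where a joint would pass 70% of its speed; a pose out of reach is approached as far as the arm can. aperture is the finger opening in m, set as the call begins (left out keeps the last). The fingers move at their own pace and stop on an object; force is the grip in N (left out, the last holds). Time passes only in rows, so rows that do not move let the fingers close. The tool returns the time, the measured TCP pose, the force, the opening and the grip force at its end. only (a regular expression) keeps the lines of the reply that match it, lines (a string "A,B") keeps lines A to B, and quiet returns only ok. Input that does not fit is refused with a message, and nothing moves.
- robot.get_obs(): the state, without advancing time (a new reading comes with each control period).
- robot.camera(name): name is "scene" or "top" or "wrist"; returns a dict with "img" (480x640x3 uint8, red, green, blue), "fx", "fy", "cx", "cy" (pixels), "xyz" and "attitude" of the camera in the world. Camera axes: x right, y down, z forward; pixel columns grow to the right and rows downward; lengths in m; the calibration is good to about 2 mm. The wrist camera is an equidistant fisheye: a pixel r from the principal point sees the ray r / f radians off the axis. A picture is of the moment at which its call begins. There is no depth.
- robot.hand_in(): hands the job in; it is judged then, once.
The state is a dict: "time": time; "q": joint angles; "joint_velocities": joint speeds; "joint_torque": joint torques, N m; "position": TCP position; "tool_rot": TCP orientation; "ft_force": force on the tool from outside, world axes, zero at the start; "moment": the same for the moment, N m; "grip_width": finger opening in m; "grip_force": force on a finger pad.
Only numpy, scipy, OpenCV 4.12 (cv2) and the standard library are available. Lean on these libraries where they do the work, as an engineer would, in place of code of your own. Each camera call takes 0.05 s, during which the arm holds its last target. There are 200 camera calls.

## Working session

There is one attempt and no reset: what is moved stays moved. The work goes in short steps, Python scripts to look and compute and a tool call to move; the robot and the scene stay as the last step left them, time stands still between calls to the robot, and variables do not carry over. Pictures are saved under pics/ and viewed, at most 10 in all, crops included, and the job is handed in when it is done.

```bash
ls; mkdir -p pics
```

Run:
```python
from rig import robot
import cv2,numpy as np
o=robot.get_obs();print({k:np.round(v,3) for k,v in o.items()},robot.grip_depth)
for n in ["scene","top","wrist"]:
    c=robot.camera(n);cv2.imwrite(f"pics/{n}0.png",c["img"][:,:,::-1])
    print(n,{k:v for k,v in c.items() if k!="img"})
```

```text
pics
{'time': np.float64(0.0), 'q': array([ 1.149,  0.528,  1.434,  0.   ,  1.181, -0.179]), 'joint_velocities': array([ 0.002,  0.   ,  0.001, -0.002, -0.001,  0.001]), 'joint_torque': array([-2.0000e-03, -4.4003e+01, -1.7659e+01,  6.3000e-02,  5.8000e-02,
       -0.0000e+00]), 'position': array([0.151, 0.606, 0.222]), 'tool_rot': array([ 0.122,  0.993, -0.001, -0.   ]), 'ft_force': array([ 0.537, -0.259,  0.835]), 'moment': array([-0.026, -0.032,  0.006]), 'grip_force': np.float64(0.0), 'grip_width': np.float64(0.087)} 0.0187
scene {'fx': 462.5592971994197, 'fy': 462.5592971994197, 'cx': 316.8100559494248, 'cy': 238.68233136452412, 'xyz': array([ 0.97881066, -0.61242979,  0.66013437]), 'attitude': array([ 0.83332364,  0.35519332, -0.16110781, -0.39173166])}
top {'fx': 592.4352258190019, 'fy': 592.4352258190019, 'cx': 319.1665999754414, 'cy': 235.40273881277673, 'xyz': array([ 0.404947  , -0.16167209,  1.3564542 ]), 'attitude': array([ 0.70850476, -0.70485306,  0.01738058, -0.03001792])}
wrist {'fx': 371.64829954431775, 'fy': 371.64829954431775, 'cx': 322.05912025167754, 'cy': 242.12450302991752, 'xyz': array([0.07870263, 0.62457802, 0.38399933]), 'attitude': array([0.78009363, 0.61052293, 0.08378055, 0.10815033])}
```

View pics/scene0.png

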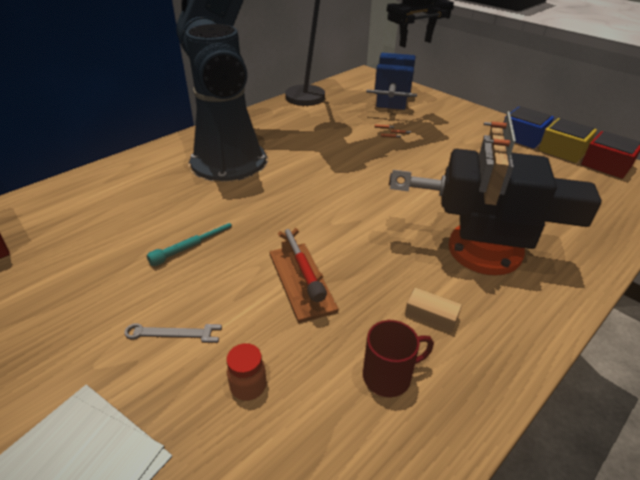

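View pics/top0.png

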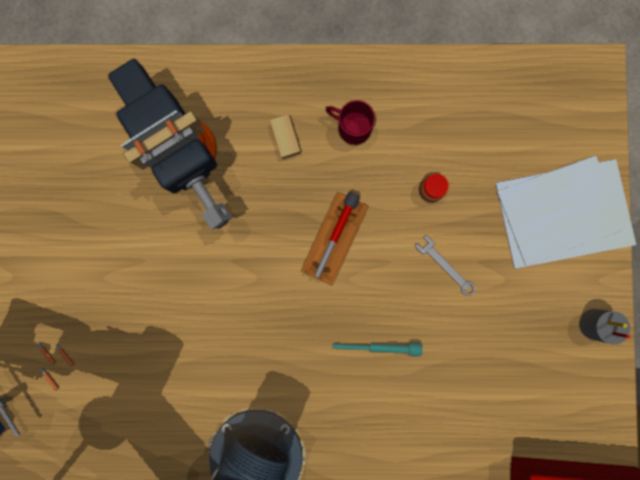

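View pics/wrist0.png

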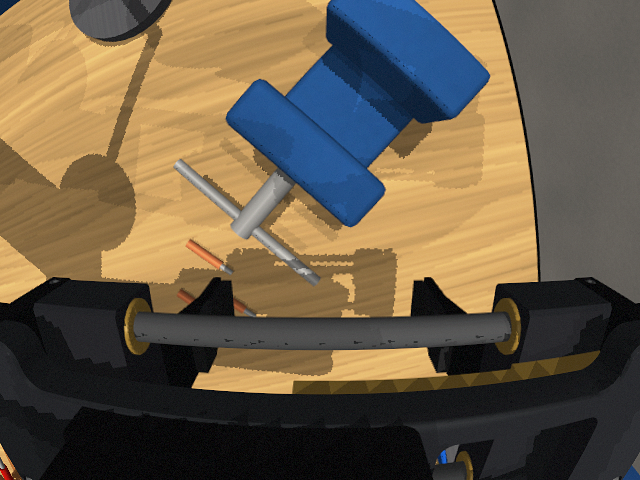

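Candidates: the red-gripped bar lies in the wooden rack at top (319,275)–(353,198) and scene (290,235)–(317,290). It has a steel rod, red grip and dark knob, so it fits the description. The turquoise bar at top (335,347)–(420,348) is the decoy. The grey vise's eye is at top (217,215) and scene (400,180); the small blue vise behind it is another decoy. I'll confirm with one enlarged crop.

Run:
```python
import cv2,numpy as np
t=cv2.imread("pics/top0.png");s=cv2.imread("pics/scene0.png")
def tile(im,u,v,w,h): return cv2.resize(im[v:v+h,u:u+w],(400,300),interpolation=cv2.INTER_CUBIC)
# tiles: 160x120 @2.5 ; head 80x60 @5
a=np.vstack([np.hstack([tile(t,270,180,160,120),tile(s,230,210,160,120)]),np.hstack([tile(t,170,175,80,60),tile(s,380,155,80,60)])])
cv2.imwrite("pics/crop1.png",a)
```

```text
(no output)
```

View pics/crop1.png

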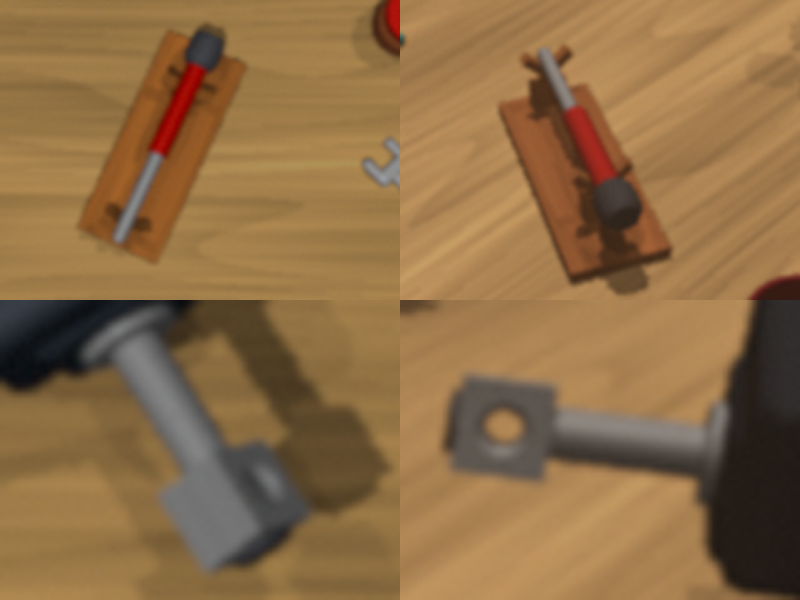

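The crops confirm the bar: steel tip at top (318,276), shoulder at (333,241), knob start at (349,206). The head shows its upper mouth at top (224,211) and scene (400.6,180). I'll triangulate these points.

Create h.py:
```python
from rig import robot
import cv2,numpy as np
from scipy.spatial.transform import Rotation as R
from scipy.optimize import least_squares
CAL={'scene':(462.559,316.810,238.682,[0.97881066,-0.61242979,0.66013437],[0.83332364,0.35519332,-0.16110781,-0.39173166]),
'top':(592.435,319.167,235.403,[0.404947,-0.16167209,1.3564542],[0.70850476,-0.70485306,0.01738058,-0.03001792])}
def ray(n,p):
    f,cx,cy,o,q=CAL[n];d=R.from_quat(q).apply([(p[0]-cx)/f,(p[1]-cy)/f,1]);return np.array(o),d/np.linalg.norm(d)
def proj(n,X):
    f,cx,cy,o,q=CAL[n];c=R.from_quat(q).inv().apply(np.array(X)-o);return np.array([f*c[0]/c[2]+cx,f*c[1]/c[2]+cy])
def wray(c,p):  # wrist fisheye
    d=np.array([p[0]-c["cx"],p[1]-c["cy"]]);r=np.hypot(*d);th=r/c["fx"]
    v=np.r_[d/r*np.sin(th),np.cos(th)];return np.array(c["xyz"]),R.from_quat(c["attitude"]).apply(v)
def wproj(c,X):
    v=R.from_quat(c["attitude"]).inv().apply(np.array(X)-c["xyz"]);r=np.hypot(v[0],v[1]);th=np.arctan2(r,v[2])
    return np.array([c["cx"],c["cy"]])+c["fx"]*th*v[:2]/r
def tri(rays):
    A=np.zeros((3,3));b=np.zeros(3)
    for o,d in rays: P=np.eye(3)-np.outer(d,d);A+=P;b+=P@o
    X=np.linalg.solve(A,b);return X,[np.linalg.norm((np.eye(3)-np.outer(d,d))@(X-o)) for o,d in rays]
def atz(r,z): return r[0]+r[1]*(z-r[0][2])/r[1][2]
def yaw():
    o=robot.get_obs();M=R.from_quat(o["tool_rot"]).as_matrix();return o["position"],M
```

Run:
```python
from h import *
np.set_printoptions(precision=4,suppress=True)
for n,a,b in [("tip",(318,276),(287.6,230)),("shoulder",(332.8,241.2),(300,253.2)),("knob0",(348.8,206),(311,284)),("knob1",(355,193),(319,300)),("mouth",(224,211.4),(400.6,180))]:
    print(n,*tri([ray('top',a),ray('scene',b)]))
print("top at .06",[atz(ray('top',p),.06)[:2] for p in [(318,276),(332.8,241.2),(348.8,206)]])
print("screw axis top@.15",atz(ray('top',(196,184)),.16),atz(ray('top',(211,205.5)),.16))
print("scene screw@.15",atz(ray('scene',(441,184.4)),.15),atz(ray('scene',(411,181.4)),.15))
print(yaw())
```

```text
tip [ 0.4044 -0.1346  0.0602] [np.float64(0.0020184524310257884), np.float64(0.0020184524310257897)]
shoulder [ 0.4797 -0.1674  0.0649] [np.float64(0.0009748078051725098), np.float64(0.000974807805172426)]
knob0 [ 0.5551 -0.2049  0.0625] [np.float64(0.0025394990248853), np.float64(0.002539499024885312)]
knob1 [ 0.5862 -0.2174  0.054 ] [np.float64(0.0007548947235366144), np.float64(0.0007548947235364626)]
mouth [0.5347 0.0552 0.1595] [np.float64(0.00165650380090209), np.float64(0.0016565038009020672)]
top at .06 [array([ 0.4031, -0.1362]), array([ 0.4794, -0.1682]), array([ 0.557, -0.203])]
screw axis top@.15 [0.5894 0.1123 0.16  ] [0.5453 0.0808 0.16  ]
scene screw@.15 [0.5932 0.1158 0.15  ] [0.545  0.0806 0.15  ]
(array([0.1506, 0.606 , 0.2218]), array([[-0.9704,  0.2413, -0.0007],
       [ 0.2414,  0.9704, -0.0016],
       [ 0.0003, -0.0017, -1.    ]]))
```

Call:
creep_tool:
  ticks: "-0.025 -0.032 0 0 | -0.025 -0.032 0 0 | -0.025 -0.032 0 0 | -0.025 -0.032 0 0 | -0.025 -0.032 0 0 | -0.025 -0.032 0 0 | -0.025 -0.032 0 0 | -0.025 -0.032 0 0 | -0.025 -0.032 0 0 | -0.025 -0.032 0 0 | -0.025 -0.032 0 0 | -0.025 -0.032 0 0 | -0.025 -0.032 0 0 | -0.025 -0.032 0 0 | -0.025 -0.032 0 0 | -0.025 -0.032 0 0 | -0.025 -0.032 0 0 | -0.025 -0.032 0 0"

```text
time: 1.65
position: [0.4487, -0.0632, 0.2225]
tool_rot: [0.122, 0.993, 0.0, -0.0]
ft_force: [0.3, 0.5, -0.0]
grip_width: 0.0866
grip_force: 0.0
```

Call:
creep_tool:
  ticks: "-0.025 -0.032 0 0 | -0.025 -0.032 0 0 | -0.0205 -0.02 0 0.084 | -0.0205 -0.02 0 0.084 | 0 0 0 0 | 0 0 0 0 | 0 0 0 0"
  aperture: 0.087

```text
time: 2.23
position: [0.5086, -0.1843, 0.222]
tool_rot: [0.204, 0.979, 0.001, -0.001]
ft_force: [-0.2, -0.4, -0.5]
grip_width: 0.0868
grip_force: 0.0
```

Run:
```python
from h import *
c=robot.camera("wrist");cv2.imwrite("pics/w1.png",c["img"][:,:,::-1]);np.savez("w1",**{k:v for k,v in c.items() if k!="img"})
print(yaw())
for n,X in [("tip",(.4037,-.1355,.06)),("sh",(.4797,-.168,.06)),("kn",(.556,-.204,.06)),("mouth",(.5347,.0552,.1595))]: print(n,wproj(c,X))
```

```text
(array([ 0.50850204, -0.18386918,  0.22211422]), array([[-9.16815664e-01,  3.99306477e-01, -1.83709145e-03],
       [ 3.99304305e-01,  9.16817315e-01,  1.44299703e-03],
       [ 2.26047532e-03,  5.89403754e-04, -9.99997271e-01]]))
tip [324.5379534   93.41734402]
sh [325.07950193 187.58815615]
kn [322.14771872 277.87644831]
mouth [620.07019155 166.31353935]
```

View pics/w1.png

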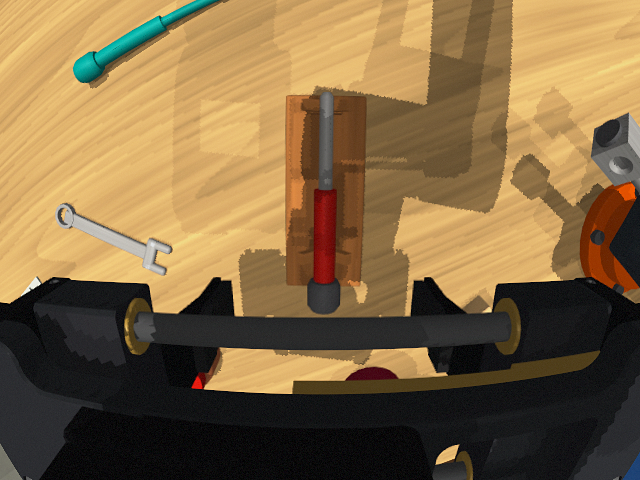

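The wrist view puts the bar tip at (327,94), shoulder at (325,188) and knob start at (323,281), all within 3 px of my predictions. The mouth shows at about (622,166), also as predicted. Descend and grasp.

Call:
creep_tool:
  ticks: "0 0 0.035 0 | 0 0 0.035 0 | 0 0 0.035 0 | 0 0 0.035 0 | 0 0 0.025 0 | 0 0 0.016 0 | 0 0 0 0 | 0 0 0 0 | 0 0 0 0"

```text
time: 3.03
position: [0.5101, -0.1848, 0.0427]
tool_rot: [0.204, 0.979, -0.0, 0.001]
ft_force: [-0.4, 0.3, -0.8]
grip_width: 0.087
grip_force: 0.0
```

```bash
python3 -c "
from rig import robot;o=robot.get_obs();print(o['ft_force'],o['moment'],o['position'])"
```

```text
[-0.41548805  0.33544756 -0.79261593] [-0.04919144 -0.01703758  0.00997602] [ 0.51013094 -0.18476727  0.04271757]
```

Call:
creep_tool:
  ticks: "0 0 0 0 | 0 0 0 0 | 0 0 0 0 | 0 0 0 0 | 0 0 0 0 | 0 0 0 0 | 0 0 0 0 | 0 0 0 0 | 0 0 0 0 | 0 0 0 0"
  aperture: 0.0
  force: 30

```text
time: 3.87
position: [0.5096, -0.1852, 0.0415]
tool_rot: [0.204, 0.979, 0.0, -0.0]
ft_force: [-0.6, 0.1, 0.4]
grip_width: 0.0287
grip_force: 0.0
```

```bash
python3 -c "
from rig import robot;o=robot.get_obs();print(o['ft_force'],o['moment'],o['position'])"
```

```text
[-0.57700954  0.14132803  0.44208652] [ 0.03264604 -0.01644114 -0.04245099] [ 0.50955405 -0.18515572  0.04145399]
```

Call:
creep_tool:
  ticks: "0 0 -0.005 0 | 0 0 -0.01 0 | 0 0 -0.01 0 | 0 0 -0.005 0 | 0 0 0 0 | 0 0 0 0 | 0 0 0 0 | 0 0 0 0 | 0 0 0 0"

```text
time: 4.62
position: [0.5092, -0.185, 0.0712]
tool_rot: [0.204, 0.979, 0.0, -0.0]
ft_force: [0.0, 0.2, -3.3]
grip_width: 0.0189
grip_force: 30.0
```

Run:
```python
from h import *
o=robot.get_obs();M=R.from_quat(o['tool_rot']).as_matrix();print(o['ft_force'],o['moment'],M.T@o['moment'],o['position'])
c=robot.camera("wrist");cv2.imwrite("pics/w2.png",c["img"][:,:,::-1])
```

```text
[ 0.03758887  0.21047576 -3.33221191] [0.00709397 0.042897   0.00513823] [ 0.01067502  0.04215067 -0.00512284] [ 0.50924424 -0.18501597  0.07115429]
```

Call:
creep_tool:
  ticks: "0 0 -0.01 0 | 0 0 -0.01 0 | 0 0 -0.01 0 | 0 0 0 0 | 0 0 0 0 | 0 0 0 0 | 0 0 0 0 | 0 0 0 0"

```text
time: 5.33
position: [0.5093, -0.185, 0.1012]
tool_rot: [0.204, 0.979, 0.0, -0.0]
ft_force: [0.3, 0.4, -3.0]
grip_width: 0.0192
grip_force: 30.0
```

Run:
```python
from h import *
f=[];m=[]
for i in range(10):
    c=robot.camera("scene" if i==8 else "wrist");o=robot.get_obs();M=R.from_quat(o['tool_rot']).as_matrix();f.append(o['ft_force']);m.append(M.T@o['moment'])
    if i==8: s=c["img"]
print(np.mean(f,0),np.std(f,0),np.mean(m,0),np.std(m,0),o['position'],o['grip_width'])
w=c["img"];a=np.hstack([w[60:360,170:570],cv2.resize(s[190:340,230:430],(400,300))])
cv2.imwrite("pics/w3.png",a[:,:,::-1])
```

```text
[ 0.15996421 -0.18779868 -2.65046818] [0.33957069 0.58651195 0.58083095] [0.01767097 0.00993084 0.00623791] [0.03337432 0.03509166 0.0258192 ] [ 0.50958531 -0.18515782  0.10151574] 0.019018513141425157
```

View pics/w3.png

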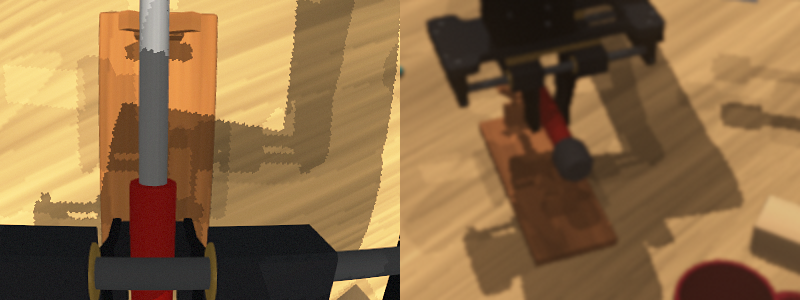

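Add to h.py:
```python
def barpt(bx,s0,tilt,lat=0,P=None,M=None):
    # point on bar axis; tilt>0: tip down. tool -x points to the knob
    if P is None: P,M=yaw()
    g=P-0.0187*M[:,2]; k=-M[:,0]
    return g+(bx-s0)*(np.cos(tilt)*k+np.sin(tilt)*np.array([0,0,1]))
```

Run:
```python
from h import *
c=robot.camera("wrist");cv2.imwrite("pics/w4.png",c["img"][:,:,::-1])
P,M=yaw()
f=lambda p:np.r_[wproj(c,barpt(-.015,p[0],p[1],0,P,M)+p[2]*M[:,1]+[0,0,.01])-[323,245-3],proj('scene',barpt(.085,p[0],p[1],0,P,M))-[316.5,270]]
r=least_squares(f,[.017,0,0]);print(r.x,r.fun)
for t in (-.15,-.08,0,.08): print(t,[wproj(c,barpt(b,.017,t,0,P,M)) for b in (-.1,-.015)],proj('scene',barpt(.085,.017,t,0,P,M)))
hsv=cv2.cvtColor(c["img"],cv2.COLOR_RGB2HSV)
for col in (319,326,332): print(col,[(r,int(hsv[r,col,1]),int(hsv[r,col,2])) for r in range(0,80,4)])
```

```text
[ 0.02440999 -0.18933134  0.00082457] [-2.33819178e-04  3.62895515e-01 -2.09487786e+00 -1.12950319e+00]
-0.15 [array([320.804129  ,  22.30674202]), array([320.75387792, 250.97346434])] [315.97524579 271.28158754]
-0.08 [array([320.86146792,  26.64207491]), array([320.7679244, 248.703095 ])] [316.11102174 269.48655692]
0 [array([320.91738997,  32.72765242]), array([320.78365108, 246.63031782])] [316.18402407 267.24710068]
0.08 [array([320.96466631,  39.80593336]), array([320.79891279, 245.10380411])] [316.16769752 264.82078521]
319 [(0, 124, 239), (4, 123, 241), (8, 128, 235), (12, 124, 236), (16, 114, 250), (20, 118, 247), (24, 120, 246), (28, 116, 247), (32, 104, 234), (36, 11, 186), (40, 10, 200), (44, 9, 201), (48, 10, 200), (52, 15, 202), (56, 13, 203), (60, 11, 200), (64, 12, 206), (68, 10, 195), (72, 13, 173), (76, 10, 173)]
326 [(0, 122, 242), (4, 124, 235), (8, 125, 234), (12, 119, 244), (16, 115, 248), (20, 120, 246), (24, 120, 247), (28, 116, 247), (32, 59, 223), (36, 9, 200), (40, 11, 209), (44, 10, 211), (48, 9, 207), (52, 10, 200), (56, 12, 184), (60, 11, 185), (64, 8, 184), (68, 14, 185), (72, 10, 186), (76, 10, 184)]
332 [(0, 123, 238), (4, 125, 233), (8, 124, 239), (12, 123, 241), (16, 117, 246), (20, 120, 246), (24, 118, 247), (28, 121, 245), (32, 122, 246), (36, 12, 171), (40, 11, 185), (44, 12, 174), (48, 9, 173), (52, 13, 174), (56, 12, 173), (60, 9, 173), (64, 10, 172), (68, 12, 171), (72, 9, 171), (76, 9, 168)]
```

Add to h.py:
```python
EYE=np.array([.527,.067,.15]);VX=np.array([.588,-.809,0]);VY=np.array([.809,.588,0]);Z=np.array([0,0,1.])
def V(x,y,z): return np.r_[EYE[:2],0]+x*VX+y*VY+z*Z
```

Run:
```python
from h import *
np.set_printoptions(precision=1,suppress=True)
for y in (.08,.1,.13):
  for z in (.15,.2,.22,.24,.255): print(y,z,*[proj(n,V(x,y,z)) for n in('scene','top') for x in(.057,-.057)])
t=cv2.imread("pics/top0.png");s=cv2.imread("pics/scene0.png")
a=np.hstack([cv2.resize(t[100:220,100:240],(400,343),interpolation=2),cv2.resize(s[110:230,380:520],(400,343),interpolation=2)]);cv2.imwrite("pics/crop2.png",a)
# head fit: project head wireframe for theta
for th in (.4,.5,.6,.64):
  c_,s_=np.cos(th),np.sin(th);H=lambda a,b,y:V(a*c_-b*s_,y,.15+a*s_+b*c_)
  print(th,'mouth',[proj(n,H(.017,0,0)) for n in('top','scene')],'corners',[proj('top',H(a,b,y)) for a,b in((-.017,.019),(.017,.019),(.017,-.019)) for y in(-.019,.019)])
```

```text
0.08 0.15 [440.8 200.5] [439.1 169.8] [218.9 167.6] [173.7 199.7]
0.08 0.2 [445.7 178.3] [443.5 148.5] [214.2 163. ] [167.  196.5]
0.08 0.22 [447.8 169. ] [445.4 139.7] [212.2 161.1] [164.2 195.1]
0.08 0.24 [449.9 159.4] [447.2 130.5] [210.1 159. ] [161.3 193.7]
0.08 0.255 [451.5 151.9] [448.7 123.5] [208.5 157.5] [159.  192.6]
0.1 0.15 [451.4 201.7] [448.8 170.7] [213.3 159.8] [168.2 191.9]
0.1 0.2 [456.8 179.4] [453.6 149.5] [208.4 154.9] [161.3 188.3]
0.1 0.22 [459.  170.1] [455.5 140.6] [206.3 152.8] [158.4 186.8]
0.1 0.24 [461.3 160.4] [457.6 131.4] [204.1 150.7] [155.3 185.3]
0.1 0.255 [463.1 153. ] [459.2 124.4] [202.4 149. ] [153.  184.1]
0.13 0.15 [467.5 203.4] [463.5 172.1] [205.  148.2] [159.9 180.2]
0.13 0.2 [473.5 181.1] [468.7 150.9] [199.8 142.8] [152.7 176.1]
0.13 0.22 [476.  171.7] [470.9 141.9] [197.5 140.5] [149.6 174.4]
0.13 0.24 [478.6 162.1] [473.2 132.8] [195.2 138.1] [146.5 172.6]
0.13 0.255 [480.6 154.6] [475.  125.7] [193.4 136.3] [144.  171.3]
0.4 mouth [array([224.2, 210.2]), array([399.9, 181.8])] corners [array([213.6, 228.6]), array([202.9, 213.5]), array([225., 219.]), array([214.2, 203.7]), array([233.8, 216.4]), array([223.3, 201.6])]
0.5 mouth [array([223.7, 210.3]), array([400. , 180.9])] corners [array([213.4, 229. ]), array([202.8, 213.9]), array([224. , 219.7]), array([213.2, 204.4]), array([234., 216.]), array([223.5, 201.2])]
0.6 mouth [array([223.2, 210.5]), array([400.1, 180.1])] corners [array([213.4, 229.3]), array([202.7, 214.2]), array([222.9, 220.4]), array([212.1, 205.1]), array([234.1, 215.7]), array([223.6, 200.9])]
0.64 mouth [array([223. , 210.6]), array([400.2, 179.7])] corners [array([213.4, 229.4]), array([202.7, 214.3]), array([222.5, 220.7]), array([211.7, 205.4]), array([234.1, 215.6]), array([223.6, 200.7])]
```

View pics/crop2.png

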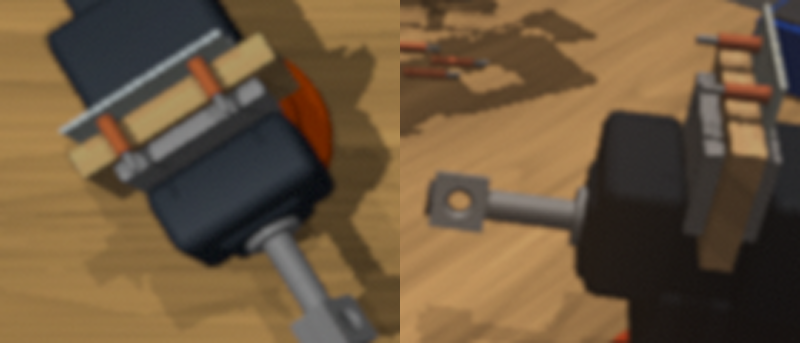

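Call:
creep_tool:
  ticks: "0 0 0 0.1064 | 0 0 0 0.1064 | 0 0 0 0.1064 | 0 0 0 0.1064 | 0 0 0 0.1064 | 0 0 0 0 | 0 0 0 0 | 0.02 0.025 0.003 0 | 0.02 0.025 0.003 0 | 0.02 0.025 0.003 0 | 0.02 0.025 0.003 0 | 0.01 0.02 0.002 0 | 0.01 0.015 0.0015 0 | 0.01 0.013 0 0 | 0 0 0 0 | 0 0 0 0 | 0 0 0 0"

```text
time: 7.3
position: [0.5647, -0.0096, 0.086]
tool_rot: [0.454, 0.891, -0.0, -0.0]
ft_force: [0.7, -0.6, -2.6]
grip_width: 0.019
grip_force: 30.0
```

Add to h.py:
```python
def rep():
    P,M=yaw();g=P-.0187*M[:,2];d=g-np.r_[EYE[:2],0]
    print('pivot vise x,y,z',np.round([d@VX,d@VY,g[2]],4),'closing axis ang',round(np.degrees(np.arctan2(M[1,1],M[0,1])),2),'f',np.round(robot.get_obs()['ft_force'],1))
```

Run:
```python
from h import *
rep();c=robot.camera("wrist");cv2.imwrite("pics/w5.png",c["img"][:,:,::-1])
for b in (-.1,-.015): print(wproj(c,barpt(b,.017,0)))
```

```text
pivot vise x,y,z [ 0.0842 -0.0146  0.1047] closing axis ang 36.01 f [ 0.7 -0.6 -2.6]
[321.21966652  33.83547531]
[320.84469296 247.75675981]
```

Call:
creep_tool:
  ticks: "0 0.006 0 0 | 0 0 -0.008 0 | 0 0 -0.008 0 | 0 0 -0.006 0 | 0 0 -0.006 0 | 0 0 -0.006 0 | 0 0 -0.006 0 | 0 0 0 0"
  force: 20

```text
time: 8.02
position: [0.5701, -0.0057, 0.1274]
tool_rot: [0.454, 0.891, 0.0, 0.001]
ft_force: [-0.4, 0.2, -4.1]
grip_width: 0.0194
grip_force: 20.0
```

```bash
python3 -c "
from h import *;rep()"
```

```text
pivot vise x,y,z [ 0.0841 -0.0079  0.1461] closing axis ang 35.94 f [-0.4  0.2 -4.1]
```

Call:
creep_tool:
  ticks: "0 0 -0.005 0 | 0 0 -0.005 0 | 0 0 -0.005 0 | 0 0 -0.005 0 | 0 0 -0.005 0 | 0 0 0 0 | 0 0 0 0"

```text
time: 8.6
position: [0.5704, -0.0062, 0.1517]
tool_rot: [0.454, 0.891, -0.0, 0.001]
ft_force: [0.2, -1.0, -3.8]
grip_width: 0.0194
grip_force: 20.0
```

Run:
```python
from h import *
rep();c=robot.camera("wrist");s=robot.camera("scene")["img"]
cv2.imwrite("pics/w6.png",c["img"][:,:,::-1]);cv2.imwrite("pics/s6.png",s[:,:,::-1])
a=np.hstack([cv2.resize(c["img"][0:300,150:550],(400,300)),cv2.resize(s[110:260,350:550],(400,300))]);cv2.imwrite("pics/c6.png",a[:,:,::-1])
P,M=yaw()
for t in (.4,.5,.55,.6): print(t,[wproj(c,barpt(b,.017,t)) for b in (-.1,-.015)],[proj('scene',barpt(b,.017,t)) for b in(.07,.1)])
```

```text
pivot vise x,y,z [ 0.0847 -0.008   0.1704] closing axis ang 35.94 f [ 0.2 -1.  -3.8]
0.4 [array([321.39548087,  75.50142323]), array([321.27215239, 244.39201492])] [array([395.33848019, 200.86317653]), array([395.42894279, 204.45193494])]
0.5 [array([321.37303328,  88.04825718]), array([321.26861937, 245.59191807])] [array([395.71914784, 197.89288951]), array([396.04752217, 199.63653042])]
0.55 [array([321.3622238 ,  94.52932982]), array([321.26680946, 246.43613828])] [array([395.90803767, 196.39148957]), array([396.35476175, 197.19846178])]
0.6 [array([321.35170069, 101.13252833]), array([321.26497884, 247.43490307])] [array([396.09521118, 194.88517891]), array([396.65928443, 194.75070569])]
```

View pics/c6.png

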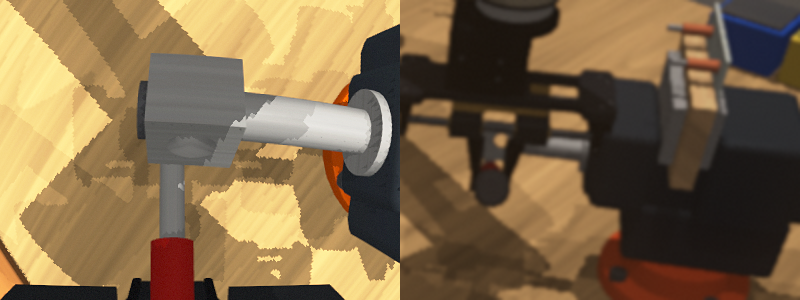

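Run:
```python
from h import *
np.set_printoptions(precision=1,suppress=True)
c=robot.camera("wrist")
print('axis',[wproj(c,V(0,y,.15)) for y in(.019,.03,.05,.07)])
for th in (.5,.57,.64):
  c_,s_=np.cos(th),np.sin(th);H=lambda a,b,y:V(a*c_-b*s_,y,.15+a*s_+b*c_)
  print(th,'mouth',wproj(c,H(.017,0,0)),[wproj(c,H(a,b,y)) for a,b in((-.017,.019),(.017,.019),(.017,-.019)) for y in(-.019,.019)])
a=c["img"][30:190,270:430];a=cv2.resize(a,(640,600) if 0 else (600,600),interpolation=cv2.INTER_CUBIC)
a=cv2.convertScaleAbs(a,alpha=1.5,beta=-60)
cv2.imwrite("pics/c7.png",a[:,:,::-1])
```

```text
axis [array([382.9, 118.1]), array([407.4, 119.2]), array([449.9, 121.8]), array([489.2, 125.3])]
0.5 mouth [340.4 151.6] [array([294.2,  59.7]), array([386.2,  61.1]), array([291.2, 128.8]), array([393.6, 129.9]), array([297.3, 170.1]), array([379.1, 170.5])]
0.57 mouth [340.5 150.2] [array([294.5,  59.4]), array([385.5,  60.7]), array([291.1, 124.1]), array([393.8, 125.2]), array([297.1, 171.6]), array([379.7, 172. ])]
0.64 mouth [340.6 148.6] [array([294.8,  59.3]), array([384.8,  60.6]), array([291. , 119.3]), array([394. , 120.5]), array([296.8, 172.8]), array([380.2, 173.2])]
```

View pics/c7.png

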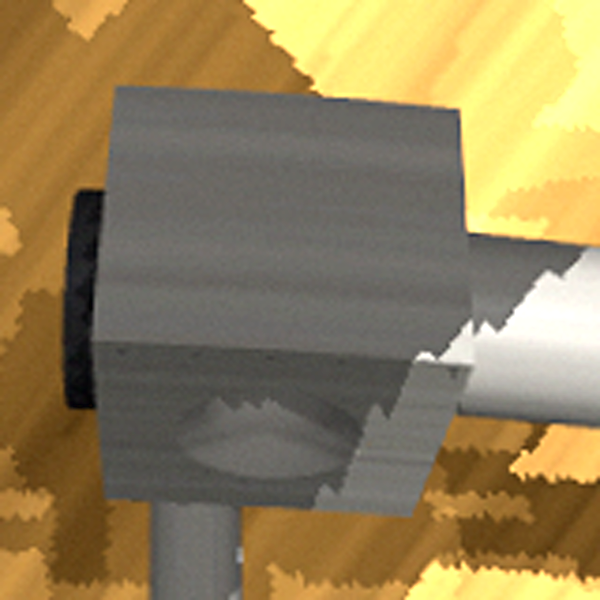

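Run:
```python
from h import *
np.set_printoptions(precision=4,suppress=True)
c=robot.camera("wrist")
ob=np.array([[301.2,53.2],[392.7,59.3],[295.3,121.2],[395.9,127.9],[298.3,162.5],[380.1,167.3]])
tb=np.array([[202,213.6],[212,229],[221.6,222.6],[231.6,216.6]])
def pts(p):
  x,y,z,a,th=p;vy=np.array([np.cos(a),np.sin(a),0]);vx=np.array([vy[1],-vy[0],0]);h=np.cos(th)*vx+np.sin(th)*Z;n=-np.sin(th)*vx+np.cos(th)*Z
  return lambda q:np.array([x,y,z])+q[0]*h+q[1]*n+q[2]*vy
K=[(a,b,y) for a,b in((-.017,.019),(.017,.019),(.017,-.019)) for y in(-.019,.019)]
def f(p,full=True):
  H=pts(p);r=[(wproj(c,H(q))-o)/1.5 for q,o in zip(K,ob)]
  r.append((proj('scene',H((.017,0,0)))-[400.6,180])/1.5);r.append((proj('top',H((.017,0,0)))-[224,211.4])/1.5)
  r.append([(p[2]-.15)/.002])
  return np.concatenate(r)
r=least_squares(f,[.527,.067,.15,np.radians(36),.57]);print(r.x,np.degrees(r.x[3:]),r.fun)
print(np.sqrt(np.diag(np.linalg.inv(r.jac.T@r.jac))))
```

```text
[0.5269 0.0698 0.1493 0.5773 0.4832] [33.078 27.688] [-0.0009 -0.2176  0.0236 -0.0546 -0.3266  0.1342  0.4325 -0.0436 -0.0286
  0.1749 -0.3028  0.0328 -0.1105  0.5075 -0.8635 -0.5055 -0.3251]
[0.0003 0.0003 0.0012 0.0096 0.0174]
```

```bash
sed -i 's/^EYE=.*/EYE=np.array([.5269,.0698,.15]);VY=np.array([.8378,.546,0]);VX=np.array([.546,-.8378,0]);Z=np.array([0,0,1.])/' h.py
```

Call:
creep_tool:
  ticks: "0 0 0.007 0 | 0 0 0.007 0 | -0.015 0 0 0 | -0.02 0 0 0 | -0.02 0 0 0 | -0.02 0 -0.005 0.05 | 0 0 -0.02 0 | 0 0 -0.02 0 | 0 0 -0.015 0 | 0 0 0 0 | 0 0 0 0 | 0 0 0 0"

```text
time: 9.8
position: [0.613, -0.0666, 0.1958]
tool_rot: [0.477, 0.879, -0.0, -0.001]
ft_force: [0.2, 0.2, -3.7]
grip_width: 0.0194
grip_force: 20.0
```

Run:
```python
from h import *
rep();c=robot.camera("wrist");cv2.imwrite("pics/w8.png",c["img"][:,:,::-1])
for t in (.4,.48,.55): print(t,[np.round(wproj(c,barpt(b,.017,t)),1) for b in (-.1,-.015)])
print([np.round(wproj(c,V(0,y,.15)),1) for y in (0,.03,.07)])
a=c["img"];hs=cv2.cvtColor(a,cv2.COLOR_RGB2HSV)
red=((hs[:,:,0]<8)|(hs[:,:,0]>172))&(hs[:,:,1]>170);v,u=np.where(red[150:300,290:360]);print('red',u.min()+290,u.max()+290,v.min()+150)
cv2.imwrite("pics/c8.png",cv2.resize(a[20:270,200:500],(720,600))[:,:,::-1])
```

```text
pivot vise x,y,z [ 0.1613 -0.0023  0.2145] closing axis ang 33.05 f [ 0.2  0.2 -3.7]
0.4 [array([321.4,  75.2]), array([321.1, 243.8])]
0.48 [array([321.4,  85.3]), array([321.2, 244.7])]
0.55 [array([321.4,  94.3]), array([321.2, 245.9])]
[array([325.6,  -6.3]), array([378.5,  -4.6]), array([445.6,   2.1])]
red 300 344 238
```

View pics/c8.png

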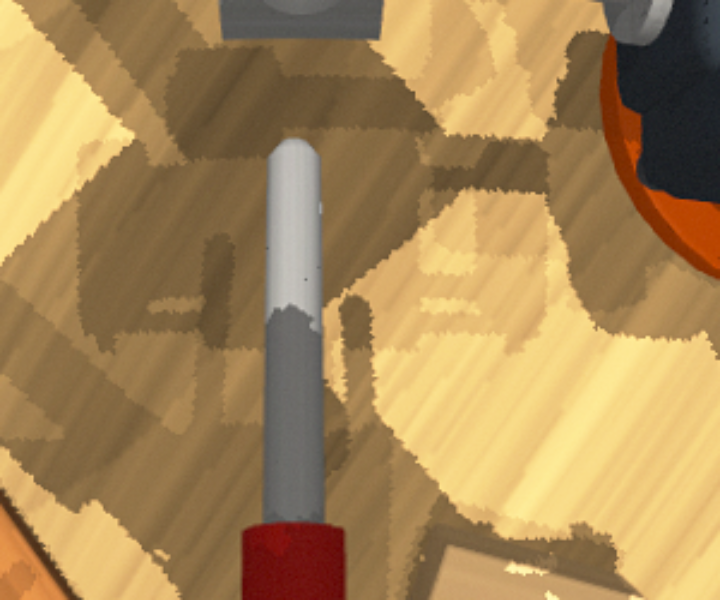

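The rod tip is at wrist (322,77.5), the grip's front edge at (322,239) and the head's lower face edge at (292–360,36), so the head's centre column is 325.6. I'll fit the tilt and grasp position from these.

Run:
```python
from h import *
c=robot.camera("wrist");P,M=yaw();k=-M[:,0]
def res(p,o):
  n=-np.sin(p[1])*k+np.cos(p[1])*Z
  return [wproj(c,barpt(-.1,*p,0,P,M)+.0045*n)[1]-o[0],wproj(c,barpt(-.015,*p,0,P,M)+.01*n)[1]-o[1]]
for o in ((77.5,238.8),(76.5,238.8),(77.5,240)):
  r=least_squares(res,[.017,.45],args=(o,));print(o,r.x,np.degrees(r.x[1]))
r=least_squares(res,[.017,.0],args=((32.,244.),));print('level lift',r.x)
```

```text
(77.5, 238.8) [0.01786439 0.46512497] 26.64969770903441
(76.5, 238.8) [0.01789014 0.45751986] 26.21395718964114
(77.5, 240) [0.01737533 0.45915214] 26.307479577550943
level lift [0.01944817 0.089749  ]
```

Call:
creep_tool:
  ticks: "0.015 0.001 -0.001 0 | 0.014 0.001 -0.001 0 | 0 0 0 0 | 0 0 0 0 | 0 0 0 0"

```text
time: 10.32
position: [0.5996, -0.0405, 0.1992]
tool_rot: [0.476, 0.879, -0.0, 0.0]
ft_force: [0.3, -0.4, -2.5]
grip_width: 0.0194
grip_force: 20.0
```

```bash
python3 -c "
from h import *;rep()"
```

```text
pivot vise x,y,z [0.1321 0.0007 0.2179] closing axis ang 33.13 f [ 0.3 -0.4 -2.5]
```

Call:
creep_tool:
  ticks: "0.0045 0 0.0023 0 | 0.0045 0 0.0023 0 | 0.0045 0 0.0023 0 | 0.0045 0 0.0023 0 | 0.0045 0 0.0023 0 | 0 0 0 0"

```text
time: 10.82
position: [0.586, -0.0212, 0.1867]
tool_rot: [0.476, 0.879, -0.0, -0.001]
ft_force: [-0.2, -0.5, -3.6]
grip_width: 0.0194
grip_force: 20.0
```

Run:
```python
from h import *
rep();c=robot.camera("wrist");P,M=yaw();cv2.imwrite("pics/w9.png",c["img"][:,:,::-1])
a=c["img"];hs=cv2.cvtColor(a,cv2.COLOR_RGB2HSV)
red=((hs[:,:,0]<8)|(hs[:,:,0]>172))&(hs[:,:,1]>170);v,u=np.where(red[150:300,290:360]);print('red',u.min()+290,u.max()+290,v.min()+150)
```

```text
pivot vise x,y,z [ 1.085e-01 -1.000e-04  2.054e-01] closing axis ang 33.09 f [-0.2 -0.5 -3.6]
red 300 344 238
```

Call:
creep_tool:
  ticks: "0.0044 0 0.0026 0 | 0.0044 0 0.0026 0 | 0.0044 0 0.0025 0 | 0.0044 0 0.0023 0 | 0.0044 0 0.0023 0 | 0.0044 0 0.0023 0 | 0 0 0 0"

```text
time: 11.45
position: [0.5718, 0.0011, 0.1725]
tool_rot: [0.477, 0.879, 0.0, -0.001]
ft_force: [-1.0, 0.3, -0.6]
grip_width: 0.0195
grip_force: 20.0
```

```bash
python3 -c "
from h import *;rep()"
```

```text
pivot vise x,y,z [8.210e-02 1.000e-04 1.912e-01] closing axis ang 33.08 f [-1.   0.3 -0.6]
```

Call:
creep_tool:
  ticks: "0.0044 0 0.0023 0 | 0.0044 0 0.0023 0 | 0.0044 0 0.0023 0 | 0.0044 0 0.0023 0 | 0 0 0 0"

```text
time: 11.87
position: [0.5629, 0.0153, 0.1636]
tool_rot: [0.477, 0.879, 0.0, -0.0]
ft_force: [0.1, -1.4, -0.1]
grip_width: 0.0192
grip_force: 20.0
```

Run:
```python
from h import *
rep();c=robot.camera("wrist");P,M=yaw();cv2.imwrite("pics/w10.png",c["img"][:,:,::-1])
a=c["img"];hs=cv2.cvtColor(a,cv2.COLOR_RGB2HSV)
red=((hs[:,:,0]<8)|(hs[:,:,0]>172))&(hs[:,:,1]>170);v,u=np.where(red[150:300,290:360]);print('red',u.min()+290,u.max()+290,v.min()+150)
```

```text
pivot vise x,y,z [0.0653 0.0004 0.1823] closing axis ang 33.08 f [ 0.1 -1.4 -0.1]
red 299 344 238
```

Call:
creep_tool:
  ticks: "0.0044 0 0.0018 0 | 0.0044 0 0.0018 0 | 0.0044 0 0.002 0 | 0.0044 0 0.0023 0 | 0 0 0 0"

```text
time: 12.33
position: [0.5547, 0.0285, 0.1567]
tool_rot: [0.476, 0.879, -0.0, 0.002]
ft_force: [0.4, -5.7, 4.8]
grip_width: 0.0193
grip_force: 20.0
```

```bash
python3 -c "
from h import *;rep()"
```

```text
pivot vise x,y,z [0.0497 0.0008 0.1754] closing axis ang 33.12 f [ 0.4 -5.7  4.8]
```

Call:
creep_tool:
  ticks: "0.0025 0 0.0013 0 | 0.0025 0 0.0013 0 | 0 0 0 0"

```text
time: 12.58
position: [0.5548, 0.0294, 0.156]
tool_rot: [0.475, 0.88, -0.002, 0.006]
ft_force: [-0.1, -13.7, 10.9]
grip_width: 0.0196
grip_force: 20.1
```

Run:
```python
from h import *
rep();c=robot.camera("wrist");P,M=yaw();cv2.imwrite("pics/w11.png",c["img"][:,:,::-1])
a=c["img"];hs=cv2.cvtColor(a,cv2.COLOR_RGB2HSV)
red=((hs[:,:,0]<8)|(hs[:,:,0]>172))&(hs[:,:,1]>170);v,u=np.where(red[150:300,290:360]);print('red',u.min()+290,u.max()+290,v.min()+150)
```

```text
pivot vise x,y,z [0.0488 0.0013 0.1747] closing axis ang 33.24 f [ -0.1 -13.7  10.9]
red 299 343 240
```

Run:
```python
from h import *
np.set_printoptions(precision=1,suppress=True)
a=cv2.imread("pics/w11.png");b=cv2.imread("pics/w10.png")
c=robot.camera("wrist");P,M=yaw()
th=.483;h=np.cos(th)*VX+np.sin(th)*Z;n=-np.sin(th)*VX+np.cos(th)*Z
print('face top edge/centre/bottom',[wproj(c,EYE+.017*h+q*n) for q in(.019,.01,.0,-.019)],'sides',[wproj(c,EYE+.017*h+.019*n+y*VY) for y in(-.019,.019)])
print('shoulder top',wproj(c,barpt(-.015,.018,th)+.01*n),wproj(c,EYE+.017*h+.01*n))
for nm,im in(("w11",a),("w10",b)):
  for col in (305,314,322,330,338,350): print(nm,col,[tuple(im[r,col]) and int(im[r,col].max()) if im[r,col].max()-im[r,col].min()<40 else -int(im[r,col,2]) for r in range(196,250,3)])
```

```text
face top edge/centre/bottom [array([318.4, 221.8]), array([318.5, 227.1]), array([318.6, 232.4]), array([318.7, 240.9])] sides [array([270.5, 221.8]), array([366.4, 222. ])]
shoulder top [321.4 238.4] [318.5 227.1]
w11 305 [119, 117, 115, 115, 119, 115, 118, 115, 116, 95, 100, 107, 109, 98, 90, -126, -129, -113]
w11 314 [210, 126, 115, 116, 118, 117, 118, 115, 117, 85, 96, 121, 120, 118, 103, -142, -140, -141]
w11 322 [210, 208, 202, 120, 116, 118, 116, 116, 113, 95, 95, 122, 120, 103, 108, -125, -125, -128]
w11 330 [210, 205, 201, 204, 216, 117, 117, 118, 116, 93, 96, 107, 92, 93, 96, -123, -123, -127]
w11 338 [214, 205, 201, 203, 210, 208, 206, 115, 112, 94, 97, 96, 91, 90, 90, -118, -118, -118]
w11 350 [214, 204, 203, 205, 212, 208, 206, 206, 206, 111, 125, 96, 96, 88, 91, 113, -154, -161]
w10 305 [111, 93, 98, 85, -147, -143, -143, -144, -146, -146, -151, -154, -155, -153, -156, -126, -125, -126]
w10 314 [114, 111, 111, 113, 112, 114, 113, 111, 114, 112, 112, 114, 114, 114, -128, -140, -137, -140]
w10 322 [210, 150, 120, 119, 116, 120, 116, 119, 120, 118, 118, 119, 120, 99, -126, -125, -123, -123]
w10 330 [168, 169, 170, 110, 110, 113, 112, 110, 112, 112, 112, 112, 106, 96, -114, -124, -124, -121]
w10 338 [154, 119, 120, 91, -121, -124, -127, -127, -127, -121, -115, -117, -116, -116, -125, -118, -115, -117]
w10 350 [119, 122, 125, 118, -152, -149, -150, -148, -148, -146, -148, -155, -158, -150, -148, -147, -142, -139]
```

Run:
```python
from h import *
np.set_printoptions(precision=3,suppress=True)
f=[];m=[];q=[]
for i in range(6):
    robot.camera("top");o=robot.get_obs();f.append(o['ft_force']);m.append(o['moment'])
B=np.array([VX,VY,Z]);f=B@np.mean(f,0)-[0,0,-3.0];m=B@np.mean(m,0)
print('vise-frame f',f,'m',m);rep()
M=R.from_quat(o['tool_rot']).as_matrix();print('tool z in vise',B@M[:,2],'tool x',B@M[:,0])
# point of line of action relative to TCP, assuming moment taken at TCP
r=np.cross(f,m)/(f@f);print('line pt (rel)',r,'dir',f/np.linalg.norm(f),'m along f',m@f/np.linalg.norm(f))
```

```text
vise-frame f [11.076 -7.177 13.845] m [-1.264 -1.869  0.206]
pivot vise x,y,z [0.049 0.001 0.175] closing axis ang 33.2 f [  0.6 -12.8  10.5]
tool z in vise [ 0.012  0.003 -1.   ] tool x [-1.    -0.002 -0.012]
line pt (rel) [ 0.067 -0.054 -0.081] dir [ 0.579 -0.375  0.724] m along f 0.11833471631555272
```

Call:
creep_tool:
  ticks: "-0.004 0 -0.002 0 | 0 -0.001 -0.0015 0 | 0 0 0 0 | 0 0 0 0"

```text
time: 13.32
position: [0.5525, 0.0301, 0.1562]
tool_rot: [0.477, 0.879, 0.0, 0.0]
ft_force: [2.6, -2.0, -3.2]
grip_width: 0.0194
grip_force: 19.9
```

```bash
python3 -c "
from h import *;rep();B=np.array([VX,VY,Z]);print(B@robot.get_obs()['ft_force'])"
```

```text
pivot vise x,y,z [ 0.0473 -0.0002  0.1749] closing axis ang 33.04 f [ 2.6 -2.  -3.2]
[ 3.08460533  1.12096917 -3.21952387]
```

Call:
creep_tool:
  ticks: "0.0022 0 0.0011 0 | 0.0022 0 0.0011 0 | 0 0 0 0 | 0 0 0 0"

```text
time: 13.65
position: [0.5524, 0.0311, 0.1558]
tool_rot: [0.476, 0.88, -0.001, 0.004]
ft_force: [2.5, -9.4, 3.2]
grip_width: 0.0191
grip_force: 20.0
```

Run:
```python
from h import *
rep();B=np.array([VX,VY,Z]);print(B@robot.get_obs()['ft_force']);c=robot.camera("wrist");a=c["img"];cv2.imwrite("pics/w12.png",a[:,:,::-1])
for col in (305,322,338): print(col,[int(a[r,col].max()) if int(a[r,col].max())-a[r,col].min()<40 else -int(a[r,col,0]) for r in range(200,250,2)])
th=.483;h=np.cos(th)*VX+np.sin(th)*Z;n=-np.sin(th)*VX+np.cos(th)*Z
print(wproj(c,EYE+.017*h+.019*n),wproj(c,EYE+.017*h+.01*n),wproj(c,barpt(-.015,.018,th)+.01*n))
```

```text
pivot vise x,y,z [0.0462 0.0002 0.1745] closing axis ang 33.18 f [ 2.5 -9.4  3.2]
[ 9.23948061 -3.01438305  3.20344738]
305 [118, 116, 117, 115, 113, 113, 117, 117, 118, 115, 116, 115, 113, 119, 102, 94, 97, 96, 94, 92, -115, -127, -123, -126, -117]
322 [209, 206, 206, 205, 181, 107, 118, 117, 117, 117, 117, 117, 115, 115, 104, 94, 99, 109, 102, 100, -123, -124, -123, -123, -125]
338 [214, 210, 207, 201, 199, 198, 204, 209, 208, 211, 108, 117, 119, 117, 104, 93, 97, 93, 93, 88, -110, -116, -118, -117, -115]
[321.05686418 228.26785972] [321.0265862  233.34488535] [321.41387928 238.45602371]
```

Call:
creep_tool:
  ticks: "-0.001 -0.001 -0.0015 0 | 0.002 0 0.001 0 | 0.002 0 0.001 0 | 0.002 0 0.001 0 | 0 0 0 0"
  force: 35

```text
time: 14.12
position: [0.5521, 0.0315, 0.1562]
tool_rot: [0.475, 0.88, -0.002, 0.008]
ft_force: [4.0, -17.7, 9.5]
grip_width: 0.0191
grip_force: 35.0
```

Run:
```python
from h import *
rep();B=np.array([VX,VY,Z]);print(B@robot.get_obs()['ft_force']);c=robot.camera("wrist");a=c["img"];cv2.imwrite("pics/w13.png",a[:,:,::-1])
for col in (305,322,338): print(col,[int(a[r,col].max()) if int(a[r,col].max())-a[r,col].min()<40 else -int(a[r,col,0]) for r in range(220,250,2)])
th=.483;h=np.cos(th)*VX+np.sin(th)*Z;n=-np.sin(th)*VX+np.cos(th)*Z
print(wproj(c,EYE+.017*h+.019*n),wproj(c,EYE+.017*h+.01*n),wproj(c,barpt(-.015,.018,th)+.01*n))
```

```text
pivot vise x,y,z [4.550e-02 1.000e-04 1.749e-01] closing axis ang 33.3 f [  4.  -17.7   9.5]
[17.03434029 -6.3188334   9.45630835]
305 [118, 118, 115, 118, 116, 100, 94, 97, 92, 87, -110, -128, -115, -115, -115]
322 [115, 115, 118, 117, 115, 99, 94, 98, 103, 107, -120, -121, -123, -126, -125]
338 [120, 118, 116, 118, 117, 100, 95, 96, 88, 93, -108, -117, -117, -115, -115]
[321.39222697 229.81818233] [321.27154002 234.5999616 ] [321.35938039 238.33834882]
```

Call:
creep_tool:
  ticks: "-0.006 0 -0.003 0 | 0 0 0 0 | 0 0 0 0"
  force: 4

```text
time: 14.42
position: [0.5506, 0.0315, 0.1563]
tool_rot: [0.477, 0.879, -0.0, 0.001]
ft_force: [2.2, -5.9, 2.7]
grip_width: 0.0196
grip_force: 4.0
```

```bash
python3 -c "
from h import *;rep();B=np.array([VX,VY,Z]);print(B@robot.get_obs()['ft_force'])"
```

```text
pivot vise x,y,z [ 0.045 -0.001  0.175] closing axis ang 33.08 f [ 2.2 -5.9  2.7]
[ 6.10338357 -1.40986422  2.73087116]
```

Call:
creep_tool:
  ticks: "0 -0.001 0 0 | 0 0 0 0 | 0 0 0 0"
  force: 35

```text
time: 14.67
position: [0.5505, 0.0315, 0.1564]
tool_rot: [0.476, 0.879, 0.001, 0.002]
ft_force: [3.6, -4.8, 0.9]
grip_width: 0.0192
grip_force: 35.0
```

```bash
python3 -c "
from h import *;rep();B=np.array([VX,VY,Z]);print(B@robot.get_obs()['ft_force'],B@robot.get_obs()['moment'])"
```

```text
pivot vise x,y,z [ 0.045  -0.0012  0.1751] closing axis ang 33.09 f [ 3.6 -4.8  0.9]
[5.98166673 0.39614198 0.90966368] [ 0.11226709 -0.94416432  0.00196313]
```

Call:
creep_tool:
  ticks: "0.002 0 0.001 0 | 0.002 0 0.001 0 | 0.002 0 0.001 0 | 0 0 0 0 | 0 0 0 0"
  force: 35

```text
time: 15.08
position: [0.5509, 0.0319, 0.1563]
tool_rot: [0.475, 0.88, -0.001, 0.008]
ft_force: [5.4, -16.5, 11.6]
grip_width: 0.0193
grip_force: 35.0
```

Run:
```python
from h import *
rep();B=np.array([VX,VY,Z]);print(B@robot.get_obs()['ft_force']);c=robot.camera("wrist");a=c["img"];cv2.imwrite("pics/w14.png",a[:,:,::-1])
for col in (305,322,338): print(col,[int(a[r,col].max()) if int(a[r,col].max())-a[r,col].min()<40 else -int(a[r,col,0]) for r in range(220,250,2)])
th=.483;h=np.cos(th)*VX+np.sin(th)*Z;n=-np.sin(th)*VX+np.cos(th)*Z
print(wproj(c,EYE+.017*h+.019*n),wproj(c,EYE+.017*h+.01*n),wproj(c,barpt(-.015,.018,th)+.01*n))
```

```text
pivot vise x,y,z [ 0.0446 -0.0007  0.175 ] closing axis ang 33.28 f [  5.4 -16.5  11.6]
[16.740249   -4.50406511 11.63852909]
305 [116, 118, 118, 115, 116, 119, 100, 95, 99, 93, 91, 106, -127, -115, -114]
322 [117, 117, 115, 112, 118, 115, 103, 94, 98, 102, 106, -119, -123, -122, -124]
338 [118, 118, 116, 115, 119, 115, 105, 93, 90, 91, 89, -106, -117, -118, -118]
[323.4387968  232.11733403] [323.19981004 236.79842425] [321.34657304 238.33319891]
```

Call:
creep_tool:
  ticks: "0.002 0 0.001 0 | 0.001 0 -0.002 0 | 0 -0.0005 -0.002 0 | 0 0 0.002 0 | 0 0 0.002 0 | 0 0 0 0"
  force: 50

```text
time: 15.63
position: [0.5509, 0.0322, 0.1565]
tool_rot: [0.475, 0.88, -0.002, 0.01]
ft_force: [4.1, -20.4, 17.1]
grip_width: 0.019
grip_force: 50.0
```

Run:
```python
from h import *
rep();B=np.array([VX,VY,Z]);print(B@robot.get_obs()['ft_force']);c=robot.camera("wrist");a=c["img"];cv2.imwrite("pics/w15.png",a[:,:,::-1])
for col in (305,322,338): print(col,[int(a[r,col].max()) if int(a[r,col].max())-a[r,col].min()<40 else -int(a[r,col,0]) for r in range(220,250,1)])
th=.483;h=np.cos(th)*VX+np.sin(th)*Z;n=-np.sin(th)*VX+np.cos(th)*Z
for th2 in(.4,.483,.55):
  n2=-np.sin(th2)*VX+np.cos(th2)*Z;print(wproj(c,EYE+.017*h+.019*n),wproj(c,EYE+.017*h+.01*n),wproj(c,barpt(-.015,.018,th2)+.01*n2))
```

```text
pivot vise x,y,z [ 0.0442 -0.0005  0.1752] closing axis ang 33.33 f [  4.1 -20.4  17.1]
[19.2990458  -7.68916161 17.09903151]
305 [119, 116, 116, 116, 119, 117, 117, 117, 119, 118, 118, 113, 118, 112, 93, 93, 94, 99, 96, 91, 92, 90, 104, -126, -125, -116, -116, -117, -115, -116]
322 [118, 120, 119, 118, 119, 116, 117, 118, 117, 116, 118, 116, 116, 112, 93, 93, 85, 89, 102, 105, 103, 109, -118, -121, -124, -126, -123, -122, -123, -122]
338 [118, 117, 119, 118, 117, 117, 118, 117, 117, 118, 117, 117, 117, 112, 94, 92, 87, 90, 85, 89, 91, 91, 101, -117, -117, -120, -117, -115, -118, -118]
[323.07279678 233.0413447 ] [322.81225755 237.56073117] [321.4187586  239.20356381]
[323.07279678 233.0413447 ] [322.81225755 237.56073117] [321.38166792 238.27029754]
[323.07279678 233.0413447 ] [322.81225755 237.56073117] [321.35278316 237.94965819]
```

Call:
creep_tool:
  ticks: "-0.007 0.0005 -0.002 0 | 0 0 0 0 | 0 0 0 0"
  force: 20

```text
time: 15.93
position: [0.5508, 0.0319, 0.1556]
tool_rot: [0.477, 0.879, 0.0, 0.004]
ft_force: [3.1, -6.5, 7.8]
grip_width: 0.0194
grip_force: 19.9
```

Call:
creep_tool:
  ticks: "0 0 0 0 | 0 0 0 0 | 0 0 0 0 | 0 0 0 0 | 0 0 0 0"
  aperture: 0.05

```text
time: 16.35
position: [0.5465, 0.0341, 0.1533]
tool_rot: [0.476, 0.879, -0.0, -0.001]
ft_force: [-0.2, 0.5, 0.4]
grip_width: 0.0445
grip_force: 0.0
```

Run:
```python
from h import *
rep();B=np.array([VX,VY,Z]);print(B@robot.get_obs()['ft_force']);c=robot.camera("wrist");a=c["img"];cv2.imwrite("pics/w16.png",a[:,:,::-1])
for col in (305,322,338): print(col,[int(a[r,col].max()) if int(a[r,col].max())-a[r,col].min()<40 else -int(a[r,col,0]) for r in range(216,256,1)])
th=.483;h=np.cos(th)*VX+np.sin(th)*Z;n=-np.sin(th)*VX+np.cos(th)*Z
print(wproj(c,EYE+.017*h+.019*n),wproj(c,EYE+.017*h+.01*n),wproj(c,EYE+.017*h+.0085*n),wproj(c,EYE+.018*h+.0085*n))
s=robot.camera("scene")["img"];cv2.imwrite("pics/s16.png",s[:,:,::-1])
```

```text
pivot vise x,y,z [ 0.0407 -0.003   0.172 ] closing axis ang 33.09 f [-0.2  0.5  0.4]
[-0.53137552  0.12332758  0.36733052]
305 [119, 115, 111, 113, 115, 113, 114, 112, 110, 109, 110, 113, 118, 116, 116, 117, 116, 113, 114, 114, 113, 114, 112, 112, 112, 113, 113, 108, 95, 92, 92, 95, 92, 90, 87, 84, 88, 86, 88, -97]
322 [118, 115, 120, 113, 114, 115, 113, 112, 109, 107, 110, 116, 116, 119, 115, 114, 111, 113, 117, 114, 112, 113, 115, 112, 114, 112, 113, 108, 93, 94, 92, 94, 109, 112, 110, 104, 101, 104, -116, -120]
338 [208, 204, 206, 204, 201, 202, 185, 129, 108, 107, 112, 115, 117, 118, 115, 116, 116, 114, 114, 117, 115, 115, 115, 113, 114, 112, 113, 110, 94, 91, 92, 94, 90, 89, 85, 86, 88, 93, -110, -120]
[329.15144076 243.08846168] [328.74317438 247.54913377] [328.67953234 248.24379569] [328.68567015 250.57187324]
```

Call:
creep_tool:
  ticks: "0 0 -0.01 0 | 0 0 -0.02 0 | 0 0 -0.035 0 | 0 0 -0.035 0 | 0 0 -0.03 0 | -0.03 0 0 0 | -0.04 0 0 0 | -0.04 0 0 0 | -0.04 0 0 0 | -0.03 0 0 0 | -0.02 0 0 0 | 0 0 0 0 | 0 0 0 0"
  aperture: 0.06

```text
time: 17.53
position: [0.6568, -0.1353, 0.284]
tool_rot: [0.478, 0.879, 0.0, -0.0]
ft_force: [-0.4, 0.6, 0.2]
grip_width: 0.0599
grip_force: 0.0
```

Run:
```python
from h import *
rep();np.set_printoptions(precision=1,suppress=True)
for n in('top','scene','wrist'):
  c=robot.camera(n);a=c["img"];cv2.imwrite(f"pics/{n}17.png",a[:,:,::-1])
  hs=cv2.cvtColor(a,cv2.COLOR_RGB2HSV);red=(((hs[:,:,0]<7)|(hs[:,:,0]>173))&(hs[:,:,1]>180)).astype(np.uint8)
  k,l,st,ce=cv2.connectedComponentsWithStats(red)
  for i in range(1,k):
    if st[i,4]>80: print(n,st[i],ce[i],cv2.minAreaRect(np.argwhere(l==i)[:,::-1].astype(np.float32)))
  P=wproj if n=='wrist' else None
  for th in(.483,.40,.36):
    h=np.cos(th)*VX+np.sin(th)*Z;s0=EYE+.017*np.cos(.483)*VX+.017*np.sin(.483)*Z
    f=(lambda X:wproj(c,X)) if n=='wrist' else (lambda X:proj(n,X))
    print(n,th,'sh',f(s0),'kn0',f(s0+.085*h),'end',f(s0+.115*h))
```

```text
pivot vise x,y,z [ 0.2428 -0.0032  0.3027] closing axis ang 32.95 f [-0.4  0.6  0.2]
top [347 101  27  30 207] [361.4 111.9] ((361.927490234375, 114.58348083496094), (25.953128814697266, 23.817745208740234), 19.179006576538086)
top [346 122  24  22 150] [355.7 133. ] ((356.5000305175781, 132.50003051757812), (21.21320343017578, 18.384777069091797), 45.0)
top [424 174  24  24 468] [435.6 185.5] ((435.5, 185.5), (23.0, 23.0), 90.0)
top [ 511  457  129   23 2266] [568.7 470.4] ((575.0, 468.0), (22.0, 128.0), 90.0)
top 0.483 sh [222.6 210.6] kn0 [251.2 187.9] end [261.7 179.5]
top 0.4 sh [222.6 210.6] kn0 [252.9 187.5] end [264.  179.1]
top 0.36 sh [222.6 210.6] kn0 [253.7 187.4] end [265. 179.]
scene [ 582  133   58   45 1176] [608.6 159.1] ((610.8999633789062, 155.3000030517578), (49.963985443115234, 35.417503356933594), 18.434947967529297)
scene [  0 236   8  22 107] [  2.6 248.4] ((3.5, 246.5), (21.0, 7.0), 90.0)
scene [227 344  34  33 884] [243.7 359.6] ((243.5, 360.0), (32.0, 33.0), 90.0)
scene 0.483 sh [400.5 180.5] kn0 [399.6 184. ] end [399.3 185.4]
scene 0.4 sh [400.5 180.5] kn0 [399.  187.8] end [398.5 190.7]
scene 0.36 sh [400.5 180.5] kn0 [398.8 189.6] end [398.1 193.3]
wrist [311   0  28  34 856] [324.1  15.5] ((324.5, 16.5), (33.0, 27.0), 90.0)
wrist [ 314  267   86   51 1843] [348.3 295.1] ((356.42120361328125, 292.3640441894531), (84.08663940429688, 50.07218933105469), 1.9091522693634033)
wrist [323 350  49  10 199] [348.  353.8] ((347.0, 354.5), (9.0, 48.0), 90.0)
wrist 0.483 sh [325.2 -38.8] kn0 [325.8  30.5] end [326.   63.5]
wrist 0.4 sh [325.2 -38.8] kn0 [325.7  37.2] end [325.9  72.2]
wrist 0.36 sh [325.2 -38.8] kn0 [325.6  40. ] end [325.8  75.8]
```

Call:
creep_tool:
  ticks: "0.03 0.003 0 0 | 0.03 0 0 0 | 0.03 0 0 0 | 0.03 0 0 0 | 0 0 0 0 | 0 0 0 0 | 0 0 0 0"

```text
time: 18.27
position: [0.594, -0.0317, 0.2848]
tool_rot: [0.476, 0.879, 0.0, 0.001]
ft_force: [0.0, 0.1, 0.3]
grip_width: 0.0602
grip_force: 0.0
```

Run:
```python
from h import *
rep();np.set_printoptions(precision=1,suppress=True)
c=robot.camera('wrist');a=c["img"];cv2.imwrite("pics/w18.png",a[:,:,::-1])
np.savez("w18",**{k:v for k,v in c.items() if k!="img"})
f=lambda X:wproj(c,X)
for th in(.483,.40,.36):
  h=np.cos(th)*VX+np.sin(th)*Z;n=-np.sin(th)*VX+np.cos(th)*Z;s0=EYE+.017*np.cos(.483)*VX+.017*np.sin(.483)*Z
  print(th,'sh',f(s0+.01*n),'kn0 r10,r16',f(s0+.085*h+.01*n),f(s0+.085*h+.016*n),'end top,bot',f(s0+.115*h+.016*n),f(s0+.115*h-.016*n))
h=np.cos(.483)*VX+np.sin(.483)*Z;n=-np.sin(.483)*VX+np.cos(.483)*Z
print('face edge',f(EYE+.017*h+.019*n),f(EYE+.017*h-.019*n))
col=int(round(f(s0)[0]));print(col)
for r in range(60,300,3): print(r,*a[r,col],end=' | ')
w=cv2.imread("pics/wrist17.png");print('\nW17')
for r in range(0,110,3): print(r,*w[r,325,::-1],end=' | ')
```

```text
pivot vise x,y,z [0.1216 0.0008 0.3035] closing axis ang 33.15 f [0.  0.1 0.3]
0.483 sh [320.4  91.6] kn0 r10,r16 [320.1 199. ] [320. 196.] end top,bot [319.9 241.9] [320.1 251.3]
0.4 sh [320.4  92.5] kn0 r10,r16 [320.1 203.1] [320.1 201. ] end top,bot [320.  246.4] [320.1 251.4]
0.36 sh [320.4  92.9] kn0 r10,r16 [320.1 204.7] [320.1 203.1] end top,bot [320.  248.1] [320.1 251. ]
face edge [320.3  84.6] [320.4 111.8]
320
60 183 181 175 | 63 182 179 174 | 66 179 177 173 | 69 184 180 175 | 72 184 184 175 | 75 182 181 176 | 78 185 184 178 | 81 183 181 175 | 84 183 180 175 | 87 87 87 83 | 90 109 109 103 | 93 91 90 88 | 96 209 128 123 | 99 223 21 13 | 102 225 28 22 | 105 226 30 20 | 108 225 27 20 | 111 225 26 15 | 114 224 24 16 | 117 225 27 20 | 120 224 26 20 | 123 225 24 14 | 126 226 27 17 | 129 227 31 24 | 132 225 29 14 | 135 227 30 24 | 138 225 27 18 | 141 225 26 19 | 144 226 31 23 | 147 225 27 20 | 150 225 24 16 | 153 226 33 27 | 156 225 28 1
[... 596 characters left out ...]
 | 273 157 124 80 | 276 156 122 79 | 279 155 120 76 | 282 158 125 79 | 285 158 126 77 | 288 160 127 76 | 291 152 120 74 | 294 240 200 125 | 297 234 191 118 | 
W17
0 220 20 7 | 3 223 25 17 | 6 200 20 17 | 9 198 18 8 | 12 203 27 21 | 15 199 18 14 | 18 198 24 19 | 21 198 17 11 | 24 197 21 10 | 27 198 21 15 | 30 164 42 41 | 33 79 79 81 | 36 79 81 81 | 39 84 84 84 | 42 85 85 85 | 45 85 85 85 | 48 86 85 88 | 51 86 87 88 | 54 82 83 85 | 57 85 83 86 | 60 85 86 88 | 63 80 79 82 | 66 84 84 84 | 69 41 42 44 | 72 43 41 42 | 75 42 41 43 | 78 46 44 45 | 81 44 47 45 | 84 43 41 45 | 87 104 81 51 | 90 114 89 56 | 93 109 87 54 | 96 113 90 55 | 99 195 154 96 | 102 187 149 92 | 105 180 141 85 | 108 179 141 86 |
```

Run:
```python
from h import *
np.set_printoptions(precision=4,suppress=True)
c18=dict(np.load("w18.npz"));c18={k:(float(v) if v.ndim==0 else v) for k,v in c18.items()}
P,M=yaw();rel=M.T@(c18["xyz"]-P);rq=R.from_matrix(M).inv()*R.from_quat(c18["attitude"])
M17=R.from_quat([.478,.8785,0,0]);P17=np.array([.6568,-.1353,.284])
c17=dict(c18);c17["xyz"]=P17+M17.apply(rel);c17["attitude"]=(M17*rq).as_quat()
h0=np.cos(.483)*VX+np.sin(.483)*Z;n0=-np.sin(.483)*VX+np.cos(.483)*Z
def f(p):
  x,z,t,dx=p;s=EYE+x*VX+(z)*Z;h=np.cos(t)*VX+np.sin(t)*Z;n=-np.sin(t)*VX+np.cos(t)*Z
  r=[wproj(c18,s+.01*n)[1]-96,wproj(c18,s+.085*h+.016*n)[1]-205.5,max(wproj(c18,s+.115*h-.016*n)[1],wproj(c18,s+.115*h+.016*n)[1])-252.8,
  wproj(c17,s+.085*h+.016*n)[1]-30.8,wproj(c17,s+.115*h+.016*n)[1]-67.7,wproj(c17,s+.115*h-.016*n)[1]-85.7,
  wproj(c18,EYE+dx*VX+.017*h0+.019*n0)[1]-86.0]
  return r
r=least_squares(f,[.015,.008,.4,0]);x,z,t,dx=r.x;print(r.x,np.degrees(t),np.array(r.fun))
g=np.array([x-dx,z]);print('shoulder centre along/perp hole (mm)',1e3*(g@[np.cos(.483),np.sin(.483)]),1e3*(g@[-np.sin(.483),np.cos(.483)]))
for b in(-.01,.01):
  q=g+b*np.array([-np.sin(t),np.cos(t)]);print(b,'edge t mm',1e3*(q@[np.cos(.483),np.sin(.483)]))
```

```text
[0.0164 0.0067 0.3294 0.0011] 18.874573463584074 [-0.7982  0.5393 -1.0456 -1.2454 -0.814   3.315   0.    ]
shoulder centre along/perp hole (mm) 16.64936137337164 -1.1854352327796847
-0.01 edge t mm 15.119625808151078
0.01 edge t mm 18.179096938592195
```

The fit puts the shoulder centre at 16.6 mm along the hole (home is 17). Its lower edge is seated, and the bar sags to 19° within its play, so it is home. Next I'll close the fingers and press the knob down from above.

Call:
creep_tool:
  ticks: "0.006 0 0 0 | 0 0 0.015 0 | 0 0 0.015 0 | 0 0 0.012 0 | 0 0 0.01 0 | 0 0 0.005 0 | 0 0 0 0 | 0 0 0 0 | 0 0 0 0 | 0 0 0 0"
  aperture: 0
  force: 10

```text
time: 19.15
position: [0.5912, -0.0274, 0.2279]
tool_rot: [0.477, 0.879, 0.0, 0.001]
ft_force: [-0.1, 0.2, 0.6]
grip_width: 0.0035
grip_force: 0.0
```

```bash
python3 -c "
from h import *;rep()"
```

```text
pivot vise x,y,z [0.1165 0.0008 0.2466] closing axis ang 33.05 f [-0.1  0.2  0.6]
```

Call:
creep_tool:
  ticks: "0 0 0.005 0 | 0 0 0.005 0 | 0 0 0.005 0 | 0 0 0.005 0 | 0 0 0 0 | 0 0 0 0"

```text
time: 19.65
position: [0.5916, -0.0279, 0.2074]
tool_rot: [0.477, 0.879, 0.0, 0.001]
ft_force: [0.1, -1.5, 2.5]
grip_width: 0.0004
grip_force: 1.5
```

```bash
python3 -c "
from h import *;rep()"
```

```text
pivot vise x,y,z [0.1171 0.0008 0.2261] closing axis ang 33.05 f [ 0.1 -1.5  2.5]
```

Contact is at z = 0.207, as predicted. Push down slowly.

Call:
creep_tool:
  ticks: "0 0 0.004 0 | 0 0 0.004 0 | 0 0 0.004 0 | 0 0 0.004 0 | 0 0 0.004 0 | 0 0 0.004 0 | 0 0 0 0"

```text
time: 20.23
position: [0.5907, -0.0274, 0.1827]
tool_rot: [0.477, 0.879, -0.0, 0.0]
ft_force: [2.0, -2.2, 3.8]
grip_width: 0.0003
grip_force: 2.0
```

```bash
python3 -c "
from h import *;rep()"
```

```text
pivot vise x,y,z [0.1163 0.0004 0.2014] closing axis ang 33.05 f [ 2.  -2.2  3.8]
```

Call:
creep_tool:
  ticks: "0 0 0.004 0 | 0 0 0.004 0 | 0 0 0.004 0 | 0 0 0.004 0 | 0 0 0 0"

```text
time: 20.65
position: [0.5899, -0.027, 0.166]
tool_rot: [0.477, 0.879, -0.0, -0.001]
ft_force: [2.0, -2.1, 3.9]
grip_width: 0.0007
grip_force: 1.6
```

```bash
python3 -c "
from h import *;rep()"
```

```text
pivot vise x,y,z [ 0.1155 -0.      0.1847] closing axis ang 33.05 f [ 2.  -2.1  3.9]
```

Call:
creep_tool:
  ticks: "0 0 0.003 0 | 0 0 0.003 0 | 0 0 0.003 0 | 0 0 0 0"

```text
time: 20.98
position: [0.5914, -0.027, 0.1595]
tool_rot: [0.477, 0.879, 0.001, 0.001]
ft_force: [0.1, -0.1, 13.1]
grip_width: 0.0003
grip_force: 6.5
```

Call:
creep_tool:
  ticks: "0 0 0.003 0 | 0 0 0.003 0 | 0 0 0 0 | 0 0 0 0"

```text
time: 21.32
position: [0.5925, -0.0267, 0.1566]
tool_rot: [0.477, 0.879, 0.001, 0.002]
ft_force: [-2.2, 1.2, 25.7]
grip_width: 0.0006
grip_force: 13.0
```

```bash
python3 -c "
from h import *;rep()"
```

```text
pivot vise x,y,z [0.1166 0.0022 0.1753] closing axis ang 33.06 f [-2.2  1.2 25.7]
```

The force rises sharply at z ≈ 0.160, so the screw is against its stop. Retreat and check.

Call:
creep_tool:
  ticks: "0 0 -0.006 0 | 0 0 -0.01 0 | 0 0 -0.025 0 | 0 0 -0.035 0 | 0 0 -0.035 0 | 0 0 -0.025 0 | 0 0 0 0 | 0 0 0 0 | 0 0 0 0 | 0 0 0 0"
  aperture: 0.05

```text
time: 22.15
position: [0.5888, -0.0266, 0.2856]
tool_rot: [0.477, 0.879, -0.001, -0.003]
ft_force: [0.0, -0.4, 0.5]
grip_width: 0.049
grip_force: 0.0
```

Run:
```python
from h import *
rep();np.set_printoptions(precision=1,suppress=True)
c=robot.camera('wrist');a=c["img"];cv2.imwrite("pics/w20.png",a[:,:,::-1])
f=lambda X:wproj(c,X)
th0=.085;h0=np.cos(th0)*VX+np.sin(th0)*Z;n0=-np.sin(th0)*VX+np.cos(th0)*Z
for t in(.03,-.02,-.06):
  h=np.cos(t)*VX+np.sin(t)*Z;n=-np.sin(t)*VX+np.cos(t)*Z;s=EYE+.017*h0-.001*n0
  print(t,'sh',f(s+.01*n),'kn0',f(s+.085*h+.016*n),'end',f(s+.115*h+.016*n))
print('face edge',f(EYE+.017*h0+.019*n0),'back edge',f(EYE-.017*h0+.019*n0))
col=int(round(f(s)[0]))
p=None
for r in range(20,300):
  v=a[r,col-3:col+4].mean(0)
  if p is not None and np.abs(v-p).max()>25: print(r,p.astype(int),v.astype(int))
  p=v
```

```text
pivot vise x,y,z [ 0.1146 -0.0007  0.3043] closing axis ang 33.06 f [ 0.  -0.4  0.5]
0.03 sh [323.1 111. ] kn0 [323.  221.6] end [323.  259.1]
-0.02 sh [323.1 111.6] kn0 [323.  221.4] end [323.  257.8]
-0.06 sh [323.1 112.2] kn0 [323.  221.1] end [323.  256.6]
face edge [323.1 108.1] back edge [323.1  64.6]
108 [232 230 226] [162 159 155]
109 [162 159 155] [75 74 73]
114 [105  90  88] [237  25  16]
170 [209  30  22] [159  21  17]
171 [159  21  17] [130  23  19]
220 [136  19  14] [101  26  26]
221 [101  26  26] [51 43 44]
257 [56 56 59] [128 104  71]
```

```bash
python3 -c "
from rig import robot;print(robot.hand_in())"
```

```text
the job is handed in; nothing more can be done
None
```

I handed the job in at about 22 s: the handle is through the eye with its shoulder home to within about 1 mm (camera measurement), and the screw is tight against its stop with the handle about level. The gripper is clear of everything, nothing was dropped, and the mug, wrench, jar and offcut were not touched.

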